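Fold the keepers over the tweezers in an instrument tray

TASK

Secure the four tweezers in the instrument tray for washing: run a fingertip lightly along the row of hinged keepers on the tray's front bar, starting at the end away from the wide empty slot, so that the four narrow keepers fold over one after the other and each is left lying flat across its tweezers. Stop before the wide keeper: its slot waits for the needle holder, so leave it standing open. Do not pick anything up, do not press hard, and leave the tweezers and everything round the tray where they are.

Things in the scene. Friction and masses are not known exactly. Their poses are not given: they have to be found in the camera images.
- rack: low perforated steel tray, 150 (x) x 284 (y) mm, walls 12 mm high, firm on the table. Origin: centre of its underside; z up, +y along the row towards the wide empty slot. Two white notched bars run along y, tops 26 mm above the table: front bar at x = -30 mm, 24 wide, with the keepers; rear bar at x = +40. Notches: narrow (24 mm) at y = -104, -60, -16, +28, wide (44 mm, empty) at y = +94 mm.
- row_start (a point): point on the tray above the hinge of the first narrow keeper (keeper_1), in the middle of the front bar, 30 mm above the table, at the height of the top faces of folded keepers; axes as the tray's
- row_end (a point): point on the tray where the free end of the last narrow keeper (keeper_4) lies when folded, same line along the bar and same height (30 mm); axes as the tray's
- keeper_1 (a joint): hinge angle (rad) of narrow keeper 1, a flat steel strap 14 mm wide, 35 long from its hinge axis (along the tray's x, at tray y = -121 mm, 27 mm above the table). 0 = flat across the notch towards +y, on its stop, top face and 6 mm hinge barrel 30 mm above the table; 1.57 = upright, reaching 62 mm; more leans to -y. Stays where left: 0.015 N m friction, no spring
- keeper_2 (a joint): hinge angle (rad) of narrow keeper 2, a flat steel strap 14 mm wide, 35 long from its hinge axis (along the tray's x, at tray y = -77 mm, 27 mm above the table). 0 = flat across the notch towards +y, on its stop, top face and 6 mm hinge barrel 30 mm above the table; 1.57 = upright, reaching 62 mm; more leans to -y. Stays where left: 0.015 N m friction, no spring
- keeper_3 (a joint): hinge angle (rad) of narrow keeper 3, a flat steel strap 14 mm wide, 35 long from its hinge axis (along the tray's x, at tray y = -33 mm, 27 mm above the table). 0 = flat across the notch towards +y, on its stop, top face and 6 mm hinge barrel 30 mm above the table; 1.57 = upright, reaching 62 mm; more leans to -y. Stays where left: 0.015 N m friction, no spring
- keeper_4 (a joint): hinge angle (rad) of narrow keeper 4, a flat steel strap 14 mm wide, 35 long from its hinge axis (along the tray's x, at tray y = 11 mm, 27 mm above the table). 0 = flat across the notch towards +y, on its stop, top face and 6 mm hinge barrel 30 mm above the table; 1.57 = upright, reaching 62 mm; more leans to -y. Stays where left: 0.015 N m friction, no spring
- keeper_wide (a joint): hinge angle (rad) of the wide keeper, a strap 18 mm wide, 55 long, hinge at tray y = +67 mm, 27 mm above the table, 21 mm past the end of folded keeper 4: 0 = flat, 1.57 = upright (reaches 82 mm). Stays where left (0.03 N m friction). Starts standing, leaning a little towards +y, and shall stay so
- tweezers_a: steel tweezers, 140 x 19 x 8 mm, lying loose along the tray's x in one of the four narrow notches (which one varies), underside 16 mm above the table; origin: centre of the underside, x along its length
- tweezers_b: steel tweezers, 120 x 19 x 8 mm, lying loose along the tray's x in one of the four narrow notches (which one varies), underside 16 mm above the table; origin: centre of the underside, x along its length
- tweezers_c: steel tweezers, 140 x 19 x 8 mm, lying loose along the tray's x in one of the four narrow notches (which one varies), underside 16 mm above the table; origin: centre of the underside, x along its length
- tweezers_d: steel tweezers, 120 x 19 x 8 mm, lying loose along the tray's x in one of the four narrow notches (which one varies), underside 16 mm above the table; origin: centre of the underside, x along its length
- syringe: clear syringe lying on the table right of the tray, 26 x 134 x 17 mm; a loose bystander; origin: centre of its underside
- cassette: closed perforated steel cassette on the table at the right, 86 x 171 x 29 mm; a loose bystander; origin: centre of its underside
- needle_holder: ring-handled steel needle holder lying on the table behind the tray at its left, between the big bath and the tank, 165 x 67 x 6 mm; not needed here; origin: centre of its underside

How it is judged (in metres and radians):
On the way, in this order (a step that is already met when the one before it is completed fails the run):
1. narrow keeper 1 is folded over (under 0.6 rad) (value of joint keeper_1 below 0.6 rad), for 0.05 s.
2. narrow keeper 2 is folded over (under 0.6 rad) (value of joint keeper_2 below 0.6 rad), for 0.05 s.
3. narrow keeper 3 is folded over (under 0.6 rad) (value of joint keeper_3 below 0.6 rad), for 0.05 s.
4. narrow keeper 4 is folded over (under 0.6 rad) (value of joint keeper_4 below 0.6 rad), for 0.05 s.
At the end, for the whole second after the job is handed in: All four narrow keepers lie flat (hinge under 0.12 rad, free end within about 4 mm of the stop), the wide keeper still stands open (1.1 to 1.75 rad), every tweezers is within 10 mm and every bystander within 15 mm of where it began (value of joint each of keeper_1, keeper_2, keeper_3, keeper_4 below 0.12 rad and value of joint keeper_wide between 1.1 and 1.75 rad and distance of each of tweezers_a, tweezers_b, tweezers_c, tweezers_d from where it was at the start of the episode below 0.01 m and distance of each of syringe, cassette from where it was at the start of the episode below 0.015 m); the robot touches nothing.
It fails at once if the wide keeper is pushed over (value of joint keeper_wide below 1.1 rad or value of joint keeper_wide above 1.75 rad).
It fails at once if the fingers press on the tray or its keepers with more than 30 N (contact force between the fingers and rack above 30 N).
It fails at once if tweezers are lifted or shifted (10 mm) (distance of any of tweezers_a, tweezers_b, tweezers_c, tweezers_d from where it was at the start of the episode above 0.01 m).
It fails at once if a bystander is shifted (15 mm) (distance of any of syringe, cassette from where it was at the start of the episode above 0.015 m).
It also fails if it takes over 48 s, if anything falls off the work surface, if the arm or the gripper's body presses on something with over 40 N, if the wrist force passes 120 N, or if a joint passes its speed limit or range.

ROBOT

A 6-joint arm with a two-finger parallel gripper is mounted at the origin on a cart in front of the work surface, level with it; the furniture and walls round the work are solid. World frame = base frame: x ahead of the robot, y to its left, z up, the work surface at z = 0. Lengths are in mm, angles in rad, forces in N, time in s.
With the tool pointing down it reaches from about 425 to 950 mm from the base axis. Payload 3.5 kg.
Tool frame: the origin (TCP) lies at the very end of the fingers, on their centre line; the grasp point (between the pads) lies 19 mm behind it; z points along the fingers, y is the line along which they close (so a half turn about z gives the same grasp; the last joint's range is limited). The gripper opens to 85 mm and grips with 20 to 120 N. Pads are 22 mm wide; open, the fingers measure 114 mm over their backs; the gripper's body (76 mm by 85 mm) begins 54 mm behind the grasp point. The pads swing forward as they close: fully open they stand 13 mm farther back than shut.
Start: joints at [1.003, 0.286, 1.577, -0, 1.279, -0.15], TCP at [273.845, 616.94, 231.325] pointing down, gripper open.
Joint ranges: [-2.77, 2.77], [-0.9, 2.22], [0.21, 2.48], [-1.53, 4.67], [0.24, 2.81], [-2.84, 2.84]. Speed limits (rad/s): [2.79, 2.79, 3.14, 3.14, 3.14, 3.14].

INTERFACE

Orientations are given as a 3x3 rotation matrix whose columns are the frame's x, y, z axes.
In Python, from plant import bot gives the robot as it stands. The module is installed in compiled form; this text tells all that it offers.
- The arm moves only by the tool drive_tool, never from a script. Its argument "steps" is text: rows parted by semicolons, each of 6 numbers parted by spaces: the shift along the world's x, y, z in m, then the turn, a rotation vector about the world's x, y, z in rad. In form: dx dy dz wx wy wz; .... A call has 1 to 8 rows; each row is the pose to reach, as a shift and turn from the pose commanded when the call began; what a row does not reach only later rows make up. A row lasts 1/8 s, in which the tool goes at most 62.5 mm and 10.7 degrees, less where a joint would pass 70% of its speed; a pose out of reach is approached as far as the arm can. A call with a gripper value outside its range is refused whole. "fingers" is the finger opening in m, from 0 to 0.0854, set as the call begins (left out, the last holds). The fingers move at their own pace and stop on an object; the grip force is fixed at half the most. Time passes only in rows, so rows that repeat a pose let the fingers close. It gives the time, the measured TCP pose, the force, the opening and the grip force at its end, in the units of the state.
- bot.sense(): the state, without advancing time (a new reading comes with each control period).
- bot.snapshot(name): name is "scene" or "top" or "wrist"; returns (picture, depth): 480x640x3 uint8, red, green, blue; 480x640 float32, mm along the optical axis (not along the pixel's ray), 0 where there is no reading.
- bot.camera_params(name): a dict with "intrinsics" (3x3 intrinsics, pixels), "rvec" (rotation vector, rad) and "tvec" (3), from world to camera coordinates, as OpenCV has them; the wrist camera has in their place "hand_eye" (4x4, takes a point from camera to tool coordinates, whose origin is the TCP and whose axes are the flange's). Camera axes: x right, y down, z forward; pixel columns grow to the right and rows downward; lengths in mm; the calibration is good to about 2 mm. The wrist camera is an equidistant fisheye: a pixel r from the principal point sees the ray r / f radians off the axis. A picture is of the moment at which its call begins: read the wrist's pose just before it. camera_params takes no time and is no camera call.
- bot.finish_job(): hands the job in; it is judged then, once.
Trained networks look in the newest picture that a camera, given by its name, has taken for a name from the list of things; names that differ only in an ending like _2 or _b are one class to them, and where a whole thing is asked for, a point or a joint stands for the part that bears it (a point fixed in the world has none). Each returns a list of dicts, best first, with "confidence" (0 to 1); they miss things now and then, are a little off and sometimes report something else, mostly with a low value. They report only what shows in the picture. A call takes as long as a camera call.
- bot.find_in(camera, label): "at" ([column, row] in pixels, amid what is visible of it).
- bot.trace(camera, label): "pixels" (480x640 bool, what is visible of it) and "at" ([column, row] in pixels, amid what is visible of it).
The state is a dict: "clock": time; "joint_positions": joint angles; "joint_velocities": joint speeds; "joint_efforts": joint torques, N m; "tcp_pos": TCP position; "eef_rot": TCP orientation; "wrist_force": force on the tool from outside, world axes, zero at the start; "torque": the same for the moment, N m; "gripper_width": finger opening in mm; "grip_force": force on a finger pad.
Only numpy, scipy, OpenCV 4.12 (cv2) and the standard library are available. Lean on these libraries where they do the work, as an engineer would, in place of code of your own. Each camera call takes 0.05 s, during which the arm holds its last target. There are 200 camera calls.

## Working session

There is one attempt and no reset: what is moved stays moved. The work goes in short steps, Python scripts to look and compute and a tool call to move; the robot and the scene stay as the last step left them, time stands still between calls to the robot, and variables do not carry over. Pictures are saved under pics/ and viewed, at most 10 in all, crops included, and the job is handed in when it is done.

Besides the shell and the picture viewer there is one more tool, called after "Call:" as a command line: name --argument value ..., lists and objects as JSON in quotes. drive_tool: Moves the arm, as the interface text tells. Its arguments: {"type":"object","properties":{"steps":{"type":"string"},"fingers":{"type":"number"}},"required":["steps"]}

```bash
mkdir -p pics
cat > h.py <<'E'
import numpy as np, cv2
from plant import bot
def world(cam, d, mask=None):
    p=bot.camera_params(cam);K=np.array(p["intrinsics"]);R=cv2.Rodrigues(np.array(p["rvec"],float))[0];t=np.array(p["tvec"],float).ravel()
    v,u=np.mgrid[:480,:640]
    P=np.stack([(u-K[0,2])/K[0,0]*d,(v-K[1,2])/K[1,1]*d,d],-1)
    return (P-t)@R
E
python3 - <<'E'
from h import *
out=[]
for c in("scene","top"):
    im,d=bot.snapshot(c); np.savez(f"{c}.npz",im=im,d=d)
    cv2.imwrite(f"pics/{c}0.png",im[...,::-1])
    W=world(c,d)
    for l in("rack","keeper_1","keeper_wide","tweezers_a","row_start","row_end"):
        for r in bot.trace(c,l)[:6]:
            m=r["pixels"]&(d>0)
            if m.sum(): print(c,l,round(r["confidence"],2),np.round(r["at"]),m.sum(),np.round(np.median(W[m],0)),np.round(np.percentile(W[m],[2,98],axis=0)).tolist())
print(bot.sense()["clock"],bot.sense()["eef_rot"])
E
```

```text
scene rack 0.89 [301. 282.] 5283 [483.  12.  11.] [[418.0, -182.0, 2.0], [589.0, 105.0, 58.0]]
scene keeper_1 0.66 [347. 241.] 55 [ 498. -165.   44.] [[493.0, -168.0, 30.0], [505.0, -161.0, 57.0]]
scene keeper_1 0.65 [325. 256.] 90 [483. -75.  42.] [[477.0, -79.0, 27.0], [491.0, -70.0, 60.0]]
scene keeper_1 0.61 [338. 248.] 81 [ 490. -117.   43.] [[483.0, -121.0, 26.0], [498.0, -111.0, 59.0]]
scene keeper_wide 0.64 [298. 272.] 193 [466.  25.  54.] [[458.0, 20.0, 27.0], [475.0, 30.0, 80.0]]
scene tweezers_a 0.74 [423. 231.] 1523 [ 426. -356.   25.] [[393.0, -467.0, 1.0], [478.0, -296.0, 28.0]]
scene tweezers_a 0.69 [321. 259.] 181 [ 516. -101.   20.] [[463.0, -124.0, 3.0], [563.0, -88.0, 24.0]]
scene tweezers_a 0.68 [326. 250.] 176 [ 534. -144.   21.] [[466.0, -166.0, 4.0], [592.0, -128.0, 24.0]]
scene tweezers_a 0.56 [312. 278.] 160 [478. -18.  20.] [[440.0, -27.0, 6.0], [541.0, -1.0, 24.0]]
scene tweezers_a 0.56 [324. 267.] 85 [485. -60.  20.] [[459.0, -79.0, 3.0], [569.0, -44.0, 24.0]]
scene row_start 0.93 [295. 285.] 5116 [484.  15.  11.] [[418.0, -174.0, 2.0], [588.0, 105.0, 57.0]]
scene row_start 0.6 [330. 250.] 160 [ 534. -144.   21.] [[467.0, -166.0, 4.0], [591.0, -129.0, 24.0]]
scene row_end 0.76 [302. 284.] 5105 [482.  15.  11.] [[418.0, -174.0, 2.0], [587.0, 105.0, 57.0]]
top rack 0.73 [297. 254.] 8473 [506. -42.   5.] [[424.0, -179.0, -0.0], [587.0, 95.0, 32.0]]
top keeper_1 0.21 [301. 254.] 8667 [505. -42.   5.] [[424.0, -180.0, -0.0], [587.0, 96.0, 31.0]]
top keeper_wide 0.64 [271. 274.] 57 [465.  21.  58.] [[458.0, 16.0, 30.0], [473.0, 26.0, 82.0]]
top row_start 0.86 [304. 255.] 8550 [506. -43.   5.] [[424.0, -179.0, -0.0], [588.0, 95.0, 32.0]]
top row_end 0.94 [301. 253.] 8437 [506. -43.   5.] [[425.0, -179.0, -0.0], [586.0, 93.0, 32.0]]
0.7 [[-9.13974464e-01  4.05771706e-01  3.50298308e-05]
 [ 4.05771708e-01  9.13974460e-01  8.63577989e-05]
 [ 3.02518071e-06  9.31429372e-05 -9.99999996e-01]]
```

View pics/scene0.png

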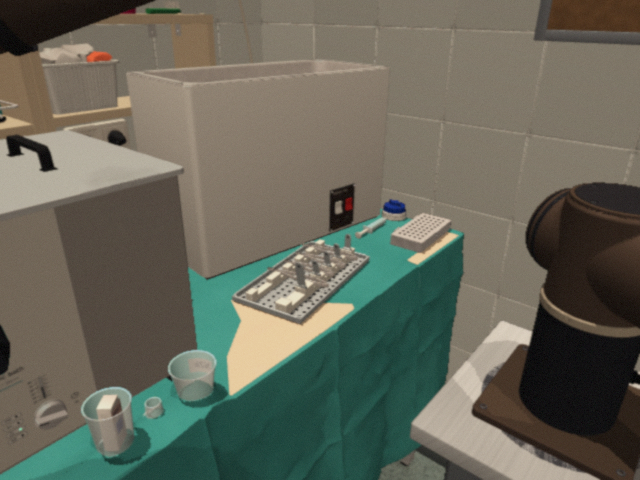

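View pics/top0.png

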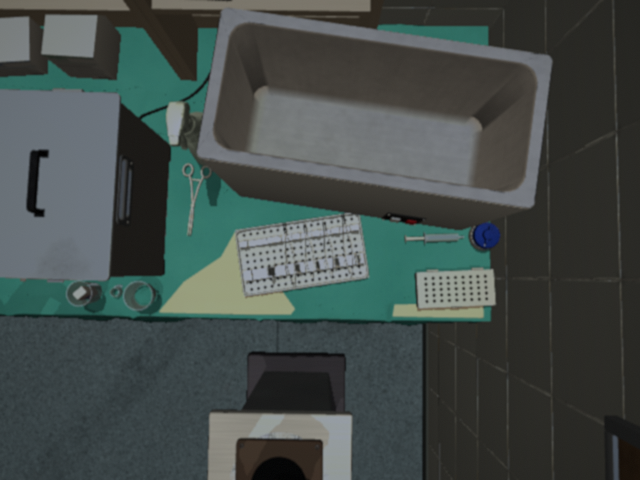

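The tray lies at centre (≈505,-42), its row running from right to left; keeper_1 is at scene (347,241) and the wide keeper at (298,272). In the top view the tray spans (237–367, 213–297), with the big bath to its left and the tank behind it. Next I fit the tray pose and check the heights of obstacles along the path.

Run:
```python
from h import *
from scipy.optimize import minimize
for c in("top","scene"):
    f=np.load(c+".npz");d=f["d"];W=world(c,d)
    bot.snapshot(c)
    m=bot.trace(c,"rack")[0]["pixels"]&(d>0)
    m=m.astype(np.uint8); n,l,s,_=cv2.connectedComponentsWithStats(m); m=l==1+s[1:,4].argmax()
    P=W[m]; Q=P[(P[:,2]>-6)&(P[:,2]<16)]
    r=cv2.minAreaRect(Q[:,:2].astype(np.float32)); print(c,"rect",r)
    if c=="top": print("walls z",np.percentile(P[:,2],[5,50,95]))
    ce=np.array(r[0]); 
    # keepers: points 32..85 high in region
    K=P[(P[:,2]>36)&(P[:,2]<90)]; 
    A=W[(d>0)&(W[...,2]>33)&(W[...,2]<90)&(W[...,0]>440)&(W[...,0]<540)&(W[...,1]>-185)&(W[...,1]<60)]
    a=np.radians(9.6)
    tx=np.array([np.cos(a),np.sin(a)]);ty=np.array([-np.sin(a),np.cos(a)])
    L=np.c_[(A[:,:2]-ce)@tx,(A[:,:2]-ce)@ty,A[:,2]]
    for y in range(-150,110,11):
        s=L[(L[:,1]>=y)&(L[:,1]<y+11)]
        if len(s)>3: print(c,y,len(s),np.round(np.median(s,0)),"zmax",s[:,2].max().round())
    # obstacles
    O=W[(d>0)&(W[...,2]>90)&(W[...,0]>200)&(W[...,0]<800)&(abs(W[...,1])<800)]
    for y in range(-400,800,100):
        s=O[(O[:,1]>=y)&(O[:,1]<y+100)]
        if len(s): print(c,"obs",y,len(s),"xmin",np.percentile(s[:,0],1).round(),"zmax",s[:,2].max().round())
```

```text
top rect ((506.97161865234375, -42.97004699707031), (154.80320739746094, 287.8080139160156), 8.878922462463379)
walls z [ 1.02448825  5.42308366 27.34879638]
top -128 17 [ -30. -122.   50.] zmax 64.0
top -84 14 [-31. -75.  39.] zmax 47.0
top -73 16 [-32. -70.  57.] zmax 65.0
top -40 14 [-30. -32.  42.] zmax 56.0
top -29 10 [-32. -28.  59.] zmax 62.0
top 4 20 [-31.  13.  41.] zmax 50.0
top 15 15 [-32.  17.  56.] zmax 63.0
top 59 21 [-29.  68.  46.] zmax 58.0
top 70 36 [-31.  73.  72.] zmax 83.0
top obs -400 12012 xmin 564.0 zmax 383.0
top obs -300 6213 xmin 577.0 zmax 383.0
top obs -200 5294 xmin 591.0 zmax 383.0
top obs -100 4964 xmin 605.0 zmax 383.0
top obs 0 7559 xmin 620.0 zmax 384.0
top obs 100 1494 xmin 635.0 zmax 381.0
top obs 200 11653 xmin 451.0 zmax 318.0
top obs 300 11450 xmin 448.0 zmax 344.0
top obs 400 5212 xmin 450.0 zmax 319.0
scene rect ((510.2408142089844, -56.580230712890625), (153.04241943359375, 324.8345642089844), 9.665427207946777)
scene -117 28 [ -30. -107.   47.] zmax 60.0
scene -106 44 [ -30. -105.   45.] zmax 62.0
scene -62 59 [-30. -55.  46.] zmax 59.0
scene -51 4 [-26. -50.  58.] zmax 60.0
scene -18 70 [-30. -13.  47.] zmax 61.0
scene 26 67 [-30.  33.  46.] zmax 60.0
scene 81 156 [-30.  88.  55.] zmax 77.0
scene 92 16 [-31.  93.  78.] zmax 81.0
scene obs -400 3973 xmin 565.0 zmax 379.0
scene obs -300 4278 xmin 577.0 zmax 379.0
scene obs -200 5085 xmin 592.0 zmax 379.0
scene obs -100 6132 xmin 606.0 zmax 379.0
scene obs 0 9394 xmin 620.0 zmax 379.0
scene obs 100 3788 xmin 634.0 zmax 379.0
scene obs 200 4554 xmin 446.0 zmax 314.0
scene obs 300 17559 xmin 446.0 zmax 342.0
scene obs 400 18480 xmin 448.0 zmax 481.0
scene obs 500 1457 xmin 201.0 zmax 477.0
```

Tray fit: origin (507,-43), yaw about 9.5°. The keepers sit at tray x ≈ -30 and the hinge positions match the given values in both cameras. I'll go up over the bath with the fingers closing.

Call:
drive_tool --steps "0 0 0.06 0 0 0; 0 0 0.12 0 0 0; 0 0 0.18 0 0 0; 0 0 0.22 0 0 0; 0 0 0.22 0 0 0; 0 0 0.22 0 0 0" --fingers 0

```text
clock: 1.65
tcp_pos: [273.8, 616.8, 450.1]
eef_rot: [[-0.914, 0.406, -0.001], [0.406, 0.914, -0.001], [0.0, -0.002, -1.0]]
wrist_force: [-1.4, -0.0, -0.5]
gripper_width: 0.3
grip_force: 0.0
```

Call:
drive_tool --steps "0.04 -0.045 0 0 0 -0.12; 0.08 -0.09 0 0 0 -0.24; 0.12 -0.135 0 0 0 -0.36; 0.16 -0.18 0 0 0 -0.48; 0.2 -0.23 0 0 0 -0.6; 0.22 -0.285 0 0 0 -0.72; 0.24 -0.34 0 0 0 -0.84; 0.25 -0.395 0 0 0 -0.987"

```text
clock: 2.65
tcp_pos: [524.0, 219.8, 447.8]
eef_rot: [[-0.16, 0.987, -0.005], [0.987, 0.16, -0.001], [-0.0, -0.005, -1.0]]
wrist_force: [0.6, -0.1, 0.3]
gripper_width: -0.1
grip_force: 0.0
```

Call:
drive_tool --steps "0 -0.06 0 0 0 0; 0 -0.12 0 0 0 0; 0 -0.18 0 0 0 0; -0.005 -0.24 0 0 0 0; -0.01 -0.3 0 0 0 0; -0.015 -0.36 0 0 0 0; -0.021 -0.423 0 0 0 0; -0.021 -0.423 0 0 0 0"

```text
clock: 3.65
tcp_pos: [501.6, -204.6, 447.3]
eef_rot: [[-0.159, 0.987, -0.006], [0.987, 0.159, 0.003], [0.004, -0.005, -1.0]]
wrist_force: [-0.4, 0.3, 0.3]
gripper_width: -0.3
grip_force: 0.0
```

Call:
drive_tool --steps "0 0 -0.06 0 0 0; 0 0 -0.12 0 0 0; 0 0 -0.18 0 0 0; 0 0 -0.24 0 0 0; 0 0 -0.3 0 0 0; 0 0 -0.33 0 0 0; 0 0 -0.33 0 0 0; 0 0 -0.33 0 0 0"

```text
clock: 4.65
tcp_pos: [503.5, -200.7, 122.3]
eef_rot: [[-0.166, 0.986, 0.001], [0.986, 0.166, -0.001], [-0.001, 0.001, -1.0]]
wrist_force: [-0.2, 0.4, 1.0]
gripper_width: 0.1
grip_force: 0.0
```

Run:
```python
from h import *
s=bot.sense(); im,d=bot.snapshot("wrist"); cv2.imwrite("pics/w1.png",im[...,::-1])
print(s["clock"],s["tcp_pos"],s["wrist_force"]); p=bot.camera_params("wrist")
K=np.array(p["intrinsics"]);H=np.array(p["hand_eye"]);R=np.array(s["eef_rot"])
v,u=np.mgrid[:480,:640]; x=(u-K[0,2])/K[0,0];y=(v-K[1,2])/K[1,1];th=np.hypot(x,y);k=np.where(th>0,np.tan(th)/th,1)
P=np.stack([x*k*d,y*k*d,d],-1)@H[:3,:3].T+H[:3,3]; W=P@R.T+s["tcp_pos"]
a=np.radians(9.5);tx=np.array([np.cos(a),np.sin(a)]);ty=np.array([-np.sin(a),np.cos(a)])
c=np.array([507,-43.])
A=W[(d>0)&(th<1.4)]; L=np.c_[(A[:,:2]-c)@tx,(A[:,:2]-c)@ty,A[:,2]]
L=L[(L[:,2]>33)&(L[:,2]<90)&(abs(L[:,0]+30)<20)&(abs(L[:,1])<120+15)]
for y in range(-135,110,11):
    q=L[(L[:,1]>=y)&(L[:,1]<y+11)]
    if len(q)>5: print(y,len(q),np.round(np.median(q,0)),np.percentile(q[:,0],[3,97]).round(),q[:,2].max().round())
```

```text
4.65 [ 503.49805917 -200.71664529  122.31117181] [-0.23211431  0.42447893  1.02183548]
-124 326 [ -30. -121.   54.] [-36. -24.] 63.0
-80 341 [-30. -72.  47.] [-37. -23.] 61.0
-69 104 [-30. -68.  60.] [-36. -24.] 63.0
-36 557 [-30. -29.  50.] [-37. -24.] 63.0
```

View pics/w1.png

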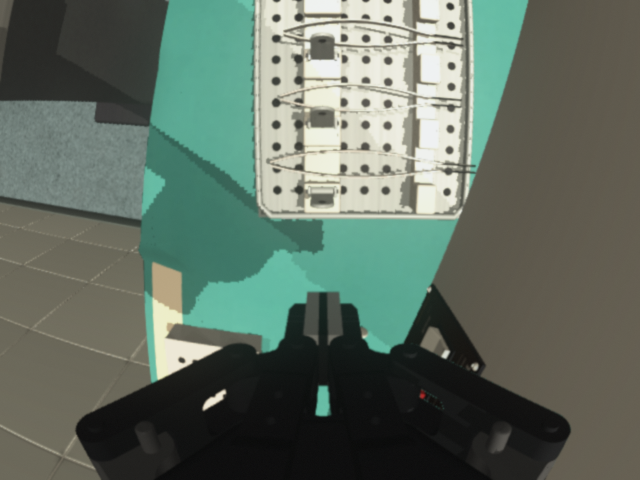

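The wrist view shows keepers at (322,195), (322,118) and (322,47), in line with the closed fingertips at column 322. The measured row is at tray x = -30, which confirms the fit. Descending just outside the end of the row.

Call:
drive_tool --steps "0 0 -0.04 0 0 0; 0 0 -0.07 0 0 0; 0 0 -0.085 0 0 0; 0 0 -0.087 0 0 0; 0 0 -0.087 0 0 0; 0 0 -0.087 0 0 0"

```text
clock: 5.45
tcp_pos: [503.9, -201.7, 35.8]
eef_rot: [[-0.165, 0.986, 0.002], [0.986, 0.165, -0.002], [-0.002, 0.002, -1.0]]
wrist_force: [-0.6, -0.6, -0.7]
gripper_width: -0.3
grip_force: 0.0
```

Call:
drive_tool --steps "-0.0016 0.0099 -0.002 0 0 0; -0.0033 0.0197 -0.003 0 0 0; -0.0048 0.0286 -0.003 0 0 0; -0.0059 0.0355 -0.003 0 0 0; -0.0071 0.0424 -0.003 0 0 0; -0.0083 0.0493 -0.003 0 0 0; -0.0094 0.0562 -0.003 0 0 0; -0.0094 0.0562 -0.003 0 0 0"

```text
clock: 6.45
tcp_pos: [493.0, -143.9, 31.0]
eef_rot: [[-0.166, 0.986, -0.001], [0.986, 0.166, 0.001], [0.001, -0.001, -1.0]]
wrist_force: [-0.6, 0.7, -0.7]
gripper_width: 0.0
grip_force: 0.0
```

Call:
drive_tool --steps "-0.0013 0.0079 0.001 0 0 0; -0.0026 0.0158 0.001 0 0 0; -0.004 0.0237 0.001 0 0 0; -0.0053 0.0316 0.001 0 0 0; -0.0066 0.0395 0.001 0 0 0; -0.0079 0.0473 0.001 0 0 0; -0.0092 0.0552 0.001 0 0 0; -0.0106 0.0631 0.001 0 0 0"

```text
clock: 7.45
tcp_pos: [483.2, -81.9, 32.6]
eef_rot: [[-0.166, 0.986, 0.001], [0.986, 0.166, -0.002], [-0.002, 0.001, -1.0]]
wrist_force: [0.2, -2.6, 1.8]
gripper_width: 0.1
grip_force: 1.1
```

Call:
drive_tool --steps "-0.0013 0.0079 0 0 0 0; -0.0026 0.0158 0 0 0 0; -0.004 0.0237 0 0 0 0; -0.0053 0.0316 0 0 0 0; -0.0066 0.0395 0 0 0 0; -0.0079 0.0473 0 0 0 0; -0.0092 0.0552 0 0 0 0; -0.0106 0.0631 0 0 0 0"

```text
clock: 8.45
tcp_pos: [471.9, -17.9, 32.2]
eef_rot: [[-0.165, 0.986, -0.001], [0.986, 0.165, 0.001], [0.001, -0.0, -1.0]]
wrist_force: [0.2, -0.3, 0.6]
gripper_width: -0.0
grip_force: 0.2
```

Call:
drive_tool --steps "-0.0003 0.002 -0.001 0 0 0; -0.0003 0.002 -0.001 0 0 0; -0.0003 0.002 -0.001 0 0 0"

```text
clock: 8.82
tcp_pos: [471.8, -16.7, 31.2]
eef_rot: [[-0.165, 0.986, -0.0], [0.986, 0.165, 0.0], [0.0, -0.0, -1.0]]
wrist_force: [0.7, 0.0, -0.4]
gripper_width: 0.2
grip_force: 0.0
```

Now lift and back off towards -y to look.

Call:
drive_tool --steps "0 0 0.03 0 0 0; 0 0 0.09 0 0 0; 0.01 -0.06 0.13 0 0 0; 0.02 -0.12 0.15 0 0 0; 0.03 -0.18 0.15 0 0 0; 0.03 -0.18 0.15 0 0 0; 0.03 -0.18 0.15 0 0 0"

```text
clock: 9.7
tcp_pos: [501.5, -196.8, 180.7]
eef_rot: [[-0.164, 0.987, -0.001], [0.987, 0.164, 0.001], [0.002, -0.001, -1.0]]
wrist_force: [0.2, 0.6, 0.0]
gripper_width: 0.1
grip_force: 0.0
```

Run:
```python
from h import *
a=np.radians(9.5);tx=np.array([np.cos(a),np.sin(a)]);ty=np.array([-np.sin(a),np.cos(a)]);c=np.array([507,-43.])
s=bot.sense(); im,d=bot.snapshot("wrist"); cv2.imwrite("pics/w2.png",im[...,::-1])
p=bot.camera_params("wrist");K=np.array(p["intrinsics"]);H=np.array(p["hand_eye"]);R=np.array(s["eef_rot"])
v,u=np.mgrid[:480,:640]; x=(u-K[0,2])/K[0,0];y=(v-K[1,2])/K[1,1];th=np.hypot(x,y);k=np.where(th>0,np.tan(th)/th,1)
P=np.stack([x*k*d,y*k*d,d],-1)@H[:3,:3].T+H[:3,3]; Ww=P@R.T+s["tcp_pos"]
im2,d2=bot.snapshot("scene"); cv2.imwrite("pics/s2.png",cv2.resize(im2[210:340,210:400,::-1],None,fx=4,fy=4))
for n,W,ok in(("wrist",Ww,(d>0)&(th<1.4)),("scene",world("scene",d2),d2>0)):
    A=W[ok]; L=np.c_[(A[:,:2]-c)@tx,(A[:,:2]-c)@ty,A[:,2]]
    L=L[(L[:,2]>15)&(L[:,2]<95)&(abs(L[:,0]+30)<6)]
    for y in range(-121,110,8):
        q=L[(L[:,1]>=y)&(L[:,1]<y+8)]
        if len(q)>3: print(n,y,len(q),"z",np.percentile(q[:,2],[10,50,100]).round(1))
print(s["clock"],s["tcp_pos"])
```

```text
wrist -121 149 z [29.5 30.4 32.6]
wrist -113 147 z [29.5 30.6 32.2]
wrist -105 154 z [29.9 30.8 32.4]
wrist -97 150 z [29.9 31.  33.2]
wrist -89 150 z [25.8 27.2 32.4]
wrist -81 150 z [25.8 29.  32.2]
wrist -73 154 z [29.6 30.6 32. ]
wrist -65 157 z [30.3 31.1 32.8]
wrist -57 169 z [30.7 31.7 33.8]
wrist -49 148 z [30.8 32.1 34. ]
wrist -41 149 z [25.6 26.5 31.6]
wrist -33 163 z [29.6 30.5 32.5]
wrist -25 160 z [29.9 31.  33. ]
wrist -17 155 z [30.5 31.4 33.7]
wrist -9 159 z [31.  31.9 34.4]
wrist -1 114 z [26.  30.5 34.6]
wrist 7 159 z [25.8 29.5 32. ]
wrist 15 140 z [29.5 30.6 32.6]
wrist 23 141 z [29.8 30.9 33. ]
wrist 31 4 z [29.  29.9 30.3]
scene -121 12 z [23.4 28.7 30.8]
scene -113 17 z [18.1 23.4 30.5]
scene -105 12 z [28.5 29.9 31.1]
scene -97 10 z [23.  30.2 30.9]
scene -89 17 z [25.3 29.8 32. ]
scene -73 16 z [21.4 29.1 31.5]
scene -65 21 z [17.9 24.9 32.1]
scene -57 11 z [24.1 30.5 31.7]
scene -49 20 z [24.4 29.7 34. ]
scene -41 6 z [26.3 29.3 32.6]
scene -33 12 z [19.4 28.9 31.1]
scene -25 24 z [17.9 24.4 31.3]
scene -17 14 z [29.  30.5 32.4]
scene -9 16 z [22.9 30.1 31.9]
scene -1 23 z [24.9 28.8 32.4]
scene 7 6 z [27.6 28.7 29.6]
scene 15 21 z [17.7 24.4 30.3]
scene 23 23 z [18.3 29.3 31.6]
scene 31 20 z [22.3 29.4 31.6]
scene 39 15 z [25.8 30.5 31.8]
scene 47 19 z [24.8 25.8 31.2]
scene 55 5 z [25.  26.  27.5]
scene 63 19 z [29.8 34.4 49. ]
scene 71 143 z [18.6 48.7 80.9]
scene 79 21 z [15.6 17.  78.4]
scene 87 11 z [15.3 16.1 16.8]
scene 95 12 z [15.2 15.4 17. ]
scene 103 6 z [15.2 15.7 16.8]
9.7 [ 501.48428879 -196.76276914  180.66454968]
```

View pics/w2.png

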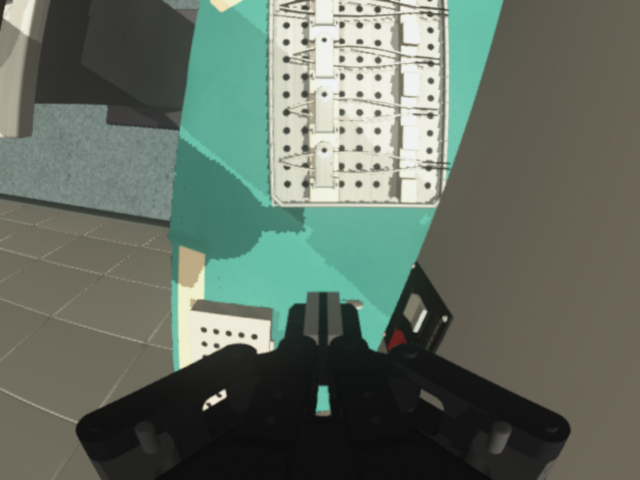

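View pics/s2.png

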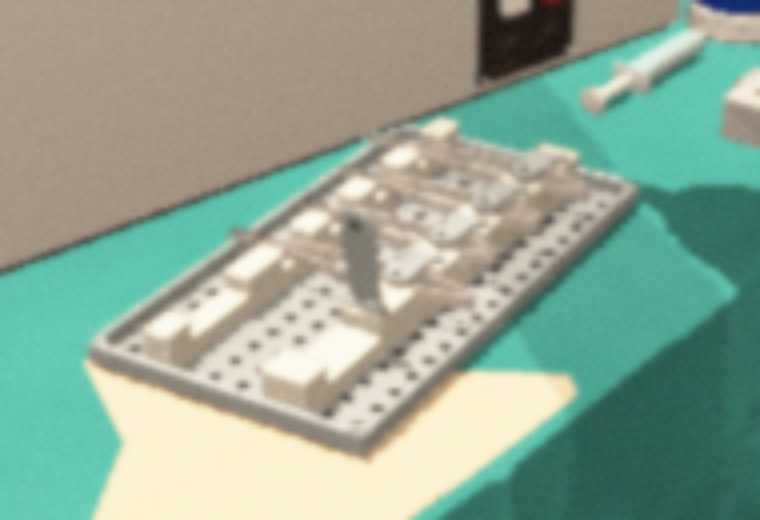

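Both views show all four narrow straps lying flat. In the wrist view they are at (325,165), (325,105) and (325,40), with the fourth above them, and the free ends are 2 mm or less proud (limit about 4 mm). The wide keeper still stands at (362,260) in the scene crop, and the tweezers are in their notches.

```bash
python3 -c "
from plant import bot
print(bot.finish_job())"
```

```text
the job is handed in; nothing more can be done
None
```

All four narrow keepers are folded flat over their tweezers in order, the wide keeper still stands open, nothing else looked moved in the final pictures, and the job is handed in (no verdict was returned).

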